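# Load the vial reader through its push-latch hood

## Task

The hood of the bench vial reader is held by a push-push catch: press its front edge gently down to the stop and let go so that it springs open, then stand the tall capped vial from the rack fully down in the reader's sample well. Swing the hood down over it and press gently to the stop again so that it stays shut when you let go; leave the two short open vials in the rack.

Things in the scene. Friction and masses are not known exactly. Their poses are not given: they have to be found in the camera images.
- reader: bench vial reader, white plinth, grey deck and hood, fixed to the worktop; 176 mm deep (x from -102 to +73), 140 mm wide (y), deck 80 mm high, key panel in front 52 mm high, hood top 122 mm high when shut. Origin: middle of the underside; its -x side (keys, thumb pad) faces the robot at yaw 0, hinge at +x, z up. Never press it or its hood with more than 16 N
- hood (a joint): hood angle: 0 = shut and latched, grows as the front edge rises, 1.6 = fully open, about upright. A spring always pushes it open (4 to 6 N at the thumb pad near shut, 1 to 2 N when upright), slowed by a damper (about 1.5 s to open). Short of the catch's stop nothing changes: a latched hood returns to 0, an open one springs open
- hood_pad (a point): top of the ribbed white thumb pad (26 x 60 mm) on the hood's top by its front edge, where to press; 114 mm ahead of the hinge line and 43 mm above it when shut; moves with the hood
- hood_hinge (a point): middle of the hinge line, which runs along the reader's y: 62 mm behind the reader's origin, 80 mm up. The hood is a box open below: 132 mm long ahead of the hinge, 124 mm wide, its flat top 42 mm above the hinge line when shut; open, that flat top faces away from the robot
- well (a point): centre of the mouth of the round sample well in the deck, 25 mm ahead of the reader's origin, 80 mm up, seen when the hood is open: 18 mm wide with a small chamfer, 66 mm deep, upright
- vial_capped: tall glass vial with screw cap, 88 mm tall, glass 15.8 mm and cap (the top 21 mm) 17.8 mm across, about 25 g. Origin: centre of its underside. Stands in a cell of the rack; may lean 2 degrees. Fully down in the well its cap stands 22 mm out of the deck
- vial_short_a: short open glass vial, 65 mm tall, 19 mm across, standing in the rack; origin at its underside
- vial_short_b: second short open glass vial like the other
- rack: clear tube rack, 99 x 216 x 69 mm (x, y, z), fixed to the worktop; origin at the middle of its underside; the vials stand on its floor 3 mm up, rails at 59 mm, end and side clips up to 69 mm
- hood_tongue (a point): foot of the steel latch tongue in the middle of the hood's front, 21 mm below the hinge line when shut. Catch: push the front down to a firm springy stop (8 N per mm; 3 N beyond the hood spring is enough), then let go. The stop lies 5 to 15 mm below the latched height when freeing, 1 mm less when latching; it differs each time and cannot be seen

How it is judged:
On the way, in this order (a step that is already met when the one before it is completed fails the run):
1. the hood has been freed and stands open (value of joint hood above 1.3 rad), for 0.2 s.
2. the capped vial stands fully down in the well, hood still open (horizontal distance between vial_capped and well below 0.004 m and z of vial_capped in the frame of reader below 0.018 m and angle between vial_capped's own z axis and vertical below 0.1 rad and value of joint hood above 1 rad), for 0.2 s.
At the end, for the whole second after the job is handed in: the hood stays shut by its catch, at rest (joint between -0.03 and 0.04 rad), with the capped vial upright (within 0.1 rad) and fully down in the well (within 4 mm of its centre, its underside less than 18 mm above the worktop) (value of joint hood between -0.03 and 0.04 rad and velocity of joint hood between -0.1 and 0.1 rad/s and horizontal distance between vial_capped and well below 0.004 m and z of vial_capped in the frame of reader below 0.018 m and angle between vial_capped's own z axis and vertical below 0.1 rad and linear speed of vial_capped below 0.03 m/s); the robot touches nothing.
It fails at once if the reader or its hood is pressed with more than 16 N (contact force between any of the fingers, the arm and reader above 16 N).
It fails at once if a short open vial is moved from its place in the rack (distance of any of vial_short_a, vial_short_b from where it was at the start of the episode above 0.02 m).
It also fails if it takes over 72 s, if anything falls off the work surface, if the arm or the gripper's body presses on something with over 40 N, if the wrist force passes 120 N, or if a joint passes its speed limit or range.

## Robot

A 6-joint arm with a two-finger parallel gripper is mounted at the origin on a cart in front of the work surface, level with it; the furniture and walls round the work are solid. World frame = base frame: x ahead of the robot, y to its left, z up, the work surface at z = 0. Lengths are in m, angles in rad, forces in N, time in s.
With the tool pointing down it reaches from about 0.35 to 0.725 m from the base axis. Payload 6 kg.
Tool frame: the origin (TCP) lies at the very end of the fingers, on their centre line; the grasp point (between the pads) lies env.hold_point_z behind it (env.hold_point_z is the distance from the TCP to the grasp point, in m); z points along the fingers, y is the line along which they close (so a half turn about z gives the same grasp; the last joint's range is limited). The gripper opens to 85 mm and grips with 20 to 120 N. Pads are 22 mm wide; open, the fingers measure 114 mm over their backs; the gripper's body (76 mm by 85 mm) begins 54 mm behind the grasp point. The pads swing forward as they close: fully open they stand 13 mm farther back than shut.
Start: joints at [1.638, 0.04, 0.085, 0, -1.615, -0.334], TCP at [0.158, 0.579, 0.231] pointing down, gripper open.
Joint ranges: [-2.56, 2.56], [-1.29, 2.01], [-1.08, 1.49], [-3.29, 1.98], [-2.81, -0.18], [-2.99, 2.99]. Speed limits (rad/s): [2.57, 2.57, 3.01, 3.14, 3.14, 3.14].

## Interface

Orientations are given as a unit quaternion [w, x, y, z].
In Python, from cell import readout, optics, env gives the robot as it stands.
- The arm moves only by the tool step_arm, never from a script. Its argument "rows" is a list of rows, each a list of 3 entries, a list of its own where there are three numbers: the shift along the tool's x, y, z in mm, then the turn, a rotation vector about the tool's x, y, z in rad, then the opening, from -1 (shut) to 1 (fully open). A call has exactly 8 rows; each row shifts and turns the commanded pose from where the row before left it, along the tool's axes as they then stand; what a row does not reach is not made up. A row lasts 1/12 s, in which the tool goes at most 41.7 mm and 7.16 degrees, less where a joint would pass 70% of its speed; a pose out of reach is approached as far as the arm can. A call is refused whole if a number of a shift passes 41.7 or a number of a turn 0.125, either way. A call with a gripper value outside its range is refused whole. The fingers move at their own pace and stop on an object; "grip_force" is the grip in N (left out, the last holds). Time passes only in rows, so rows that do not move let the fingers close, or fill a call up. It gives the time, the measured TCP pose, the force, the opening and the grip force at its end, in the units of the state.
- readout.observe(): the state, without advancing time (a new reading comes with each control period).
- optics.capture(name): name is "scene" or "side" or "wrist"; returns a dict with "pixels" (420x560x3 uint8, blue, green, red), "range_z" (420x560 float32, m along the optical axis (not along the pixel's ray), 0 where there is no reading), "fx", "fy", "cx", "cy" (pixels), "distortion" ([k1, k2, p1, p2, k3] as OpenCV has them; the pictures are not rectified), "position" and "attitude" of the camera in the world. Camera axes: x right, y down, z forward; pixel columns grow to the right and rows downward; lengths in m; the calibration is good to about 2 mm. A picture is of the moment at which its call begins.
- env.hand_in(): hands the job in; it is judged then, once.
Trained networks look in a picture, given as the dict that the camera call returned (one of the last four; its "shot" number tells which), for a name from the list of things; names that differ only in an ending like _2 or _b are one class to them, and where a whole thing is asked for, a point or a joint stands for the part that bears it (a point fixed in the world has none). Each returns a list of dicts, best first, with "conf" (0 to 1); they miss things now and then, are a little off and sometimes report something else, mostly with a low value. They report only what shows in the picture. A call takes as long as a camera call.
- optics.look_for(label, picture): "rect" ([left, top, right, bottom] in pixels, round what is visible of it).
The state is a dict: "clock": time; "q": joint angles; "dq": joint speeds; "tau": joint torques, N m; "position": TCP position; "ee_rot": TCP orientation; "contact_force": force on the tool from outside, world axes, zero at the start; "torque": the same for the moment, N m; "finger_gap": finger opening in m; "gripper_force": force on a finger pad.
Only numpy, scipy, OpenCV 4.12 (cv2) and the standard library are available. Lean on these libraries where they do the work, as an engineer would, in place of code of your own. Each camera call takes 0.05 s, during which the arm holds its last target. There are 200 camera calls.

## Working session

There is one attempt and no reset: what is moved stays moved. The work goes in short steps, Python scripts to look and compute and a tool call to move; the robot and the scene stay as the last step left them, time stands still between calls to the robot, and variables do not carry over. Pictures are saved under pics/ and viewed, at most 10 in all, crops included, and the job is handed in when it is done.

Besides the shell and the picture viewer there is one more tool, called after "Call:" as a command line: name --argument value ..., lists and objects as JSON in quotes. step_arm: Moves the arm, as the interface text tells. Its arguments: {"type":"object","properties":{"rows":{"type":"array","items":{"type":"array"}},"grip_force":{"type":"number"}},"required":["rows"]}

```bash
ls; mkdir -p pics; cat > h.py <<'E'
import numpy as np, cv2
from cell import readout, optics, env
from scipy.spatial.transform import Rotation as R
def rot(q): return R.from_quat([q[1],q[2],q[3],q[0]])
def cloud(p):
    h,w=p["range_z"].shape
    K=np.array([[p["fx"],0,p["cx"]],[0,p["fy"],p["cy"]],[0,0,1]])
    u,v=np.meshgrid(np.arange(w),np.arange(h))
    n=cv2.undistortPoints(np.stack([u,v],-1).reshape(-1,1,2).astype(float),K,np.array(p["distortion"],float)).reshape(h,w,2)
    z=p["range_z"]
    c=np.dstack([n[...,0]*z,n[...,1]*z,z])
    W=c.reshape(-1,3)@rot(p["attitude"]).as_matrix().T+np.array(p["position"])
    W=W.reshape(h,w,3); W[z==0]=np.nan
    return W
def st():
    s=readout.observe(); r=rot(s["ee_rot"]).as_matrix()
    print("t",s["clock"],"pos",np.round(s["position"],4),"q",np.round(s["q"],3),"gap",s["finger_gap"],"F",np.round(s["contact_force"],1)); print(np.round(r,3)); return s,r
E
python3 - <<'E'
from h import *
s,r=st(); print(env.hold_point_z)
ims=[]
for n in ["scene","side","wrist"]:
    p=optics.capture(n); W=cloud(p); np.save(n+".npy",W); ims.append(p["pixels"]); print(n,np.round(p["position"],3),p["fx"])
    for l in ["reader","hood_pad","vial_capped","vial_short_a","rack"]:
        for d in optics.look_for(l,p)[:3]:
            a=[int(x) for x in d["rect"]]; c=W[(a[1]+a[3])//2,(a[0]+a[2])//2]
            print(l,round(d["conf"],2),a,np.round(c,3))
cv2.imwrite("pics/a.png",cv2.resize(np.vstack([np.hstack(ims[:2]),np.hstack([ims[2],ims[2]*0])]),(800,600)))
E
```

```text
pics
t 0.0 pos [0.158  0.5785 0.2303] q [ 1.638  0.041  0.084 -0.    -1.616 -0.334] gap 0.0856775606114215 F [-0.8 -0.8  0.5]
[[ 0.965 -0.264 -0.   ]
 [-0.264 -0.965 -0.002]
 [ 0.     0.002 -1.   ]]
0.0187
scene [ 0.152 -0.888  0.487] 515.1707295591222
hood_pad 0.71 [199, 143, 280, 188] [0.546 0.103 0.121]
vial_capped 0.72 [307, 261, 324, 311] [ 0.506 -0.306  0.058]
vial_short_a 0.78 [292, 257, 305, 285] [ 0.514 -0.235  0.045]
vial_short_a 0.56 [285, 239, 292, 273] [ 0.512 -0.203  0.058]
rack 0.61 [250, 234, 350, 332] [ 0.509 -0.253  0.033]
side [0.259 0.627 0.753] 438.54872140951323
reader 0.66 [177, 249, 279, 343] [0.534 0.198 0.123]
hood_pad 0.69 [180, 249, 262, 317] [0.559 0.178 0.127]
vial_capped 0.44 [319, 169, 329, 184] [ 0.513 -0.284  0.082]
vial_short_a 0.65 [299, 201, 306, 217] [ 0.525 -0.157  0.062]
vial_short_a 0.61 [310, 190, 315, 200] [ 0.522 -0.223  0.059]
rack 0.67 [283, 169, 348, 238] [ 0.504 -0.196  0.059]
rack 0.28 [178, 244, 264, 316] [0.564 0.169 0.123]
wrist [0.221 0.562 0.376] 362.2456521702036
```

View pics/a.png

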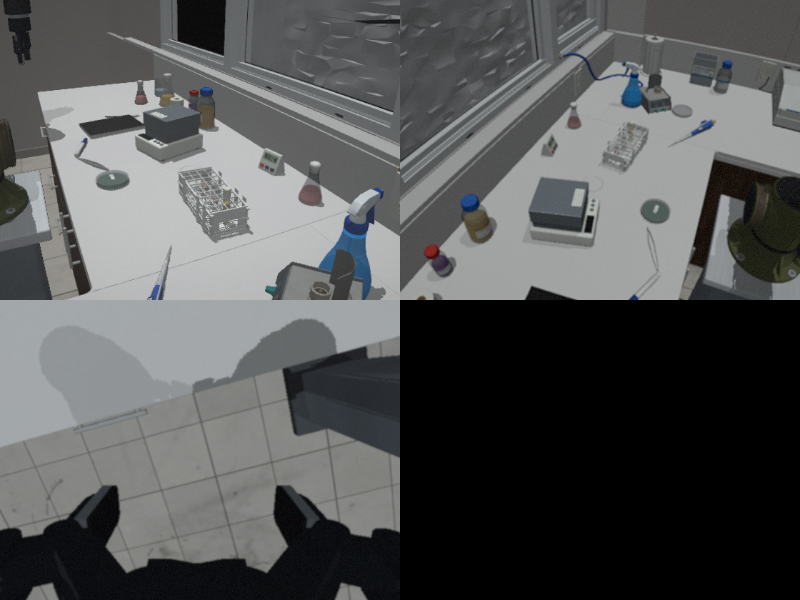

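The picture shows the reader (scene panel about 170,130; side panel 565,205) with the hood shut and its keys facing the robot. The rack is at scene 213,200. Next I fit the hood-top rectangle and the rack clip/vial tops.

```bash
python3 - <<'E'
from h import *
for n in ["scene","side"]:
    W=np.load(n+".npy").reshape(-1,3)
    def sel(zl,zh,x0,x1,y0,y1): 
        m=(W[:,2]>zl)&(W[:,2]<zh)&(W[:,0]>x0)&(W[:,0]<x1)&(W[:,1]>y0)&(W[:,1]<y1); return W[m]
    P=sel(.114,.135,.4,.75,0.0,.35); print(n,len(P),np.median(P[:,2]), "rect",cv2.minAreaRect(P[:,:2].astype(np.float32)*1000), "pct",np.round(np.percentile(P,[1,99],axis=0),3).tolist())
    P=sel(.125,.135,.4,.75,0.0,.35); print(" pad?",len(P))
    P=sel(.003,.15,.35,.75,0.0,.35); print(" body",cv2.minAreaRect(P[:,:2].astype(np.float32)*1000))
    P=sel(.04,.1,.4,.62,-.45,-.05); print(" rack",len(P),cv2.minAreaRect(P[:,:2].astype(np.float32)*1000))
    P=sel(.078,.1,.4,.62,-.45,-.05); print(" cap",len(P),np.round(P.mean(0),4) if len(P) else 0,np.round(P.max(0),3) if len(P) else 0, np.round(np.percentile(P,[5,95],axis=0),3).tolist() if len(P) else 0)
E
```

```text
scene 1344 0.12164545198121945 rect ((631.7291259765625, 177.51902770996094), (293.1033630371094, 136.96823120117188), 22.492494583129883) pct [[0.489, 0.076, 0.114], [0.746, 0.279, 0.131]]
 pad? 61
 body ((550.0821533203125, 175.07579040527344), (349.6837158203125, 399.68408203125), 89.97608947753906)
 rack 3180 ((509.1763916015625, -231.55319213867188), (215.56651306152344, 98.5283203125), 85.75614166259766)
 cap 127 [ 0.5125 -0.2979  0.0869] [ 0.521 -0.287  0.093] [[0.507, -0.303, 0.079], [0.52, -0.29, 0.092]]
side 3945 0.12303149692670767 rect ((638.6300659179688, 184.10958862304688), (302.1107482910156, 141.43399047851562), 23.44076919555664) pct [[0.493, 0.086, 0.115], [0.744, 0.298, 0.13]]
 pad? 430
 body ((550.0140991210938, 175.01866149902344), (349.5987548828125, 399.88916015625), 89.9880142211914)
 rack 1325 ((510.2273864746094, -228.7919921875), (216.54632568359375, 98.64457702636719), 85.26873016357422)
 cap 44 [ 0.5146 -0.2893  0.0875] [ 0.524 -0.282  0.093] [[0.508, -0.297, 0.079], [0.522, -0.284, 0.093]]
```

```bash
python3 - <<'E'
from h import *
from scipy.optimize import minimize
for n in ["scene","side"]:
    W=np.load(n+".npy")
    m=((W[...,2]>.117)&(W[...,2]<.126)&(W[...,0]>.4)&(W[...,0]<.75)&(W[...,1]>0)&(W[...,1]<.35)).astype(np.uint8)
    k,l,s,c=cv2.connectedComponentsWithStats(m,connectivity=4)
    for i in np.argsort(-s[1:,4])[:2]+1:
        P=W[l==i]; print(n,s[i],np.round(P.mean(0),4),cv2.minAreaRect(P[:,:2].astype(np.float32)*1000))
    # plinth+panel: points z .045-.13 within .16 of hood
    i=np.argmax(s[1:,4])+1; c0=W[l==i].mean(0)
    for zl,zh in((.046,.058),(.075,.085)):
        q=W[(W[...,2]>zl)&(W[...,2]<zh)&(np.hypot(W[...,0]-c0[0],W[...,1]-c0[1])<.13)]
        print(zl,len(q),cv2.minAreaRect(q[:,:2].astype(np.float32)*1000))
E
```

```text
scene [ 200  146   81   28 1179] [0.5637 0.143  0.1217] ((568.9612426757812, 151.89553833007812), (143.7266845703125, 129.4505615234375), 15.828645706176758)
scene [281 134   8   4  20] [0.743  0.2733 0.1209] ((742.3009033203125, 274.1371154785156), (6.0184807777404785, 21.135622024536133), 19.76681900024414)
0.046 870 ((555.1113891601562, 146.24407958984375), (174.4947967529297, 140.69488525390625), 15.737438201904297)
0.075 286 ((547.7402954101562, 112.29023742675781), (94.48011779785156, 185.08255004882812), 63.889644622802734)
side [ 179  247   85   59 3529] [0.5685 0.1598 0.1229] ((569.3387451171875, 154.1338348388672), (140.0909423828125, 126.83673095703125), 16.429893493652344)
side [ 98 288  14  13  54] [0.7429 0.2902 0.1197] ((742.7918701171875, 286.86041259765625), (33.1785888671875, 10.050658226013184), 82.05680084228516)
0.046 1615 ((556.6798095703125, 150.54261779785156), (175.0128173828125, 141.03672790527344), 16.551998138427734)
0.075 200 ((530.7716674804688, 180.30279541015625), (180.9369659423828, 91.27240753173828), 56.91508102416992)
```

Call:
step_arm --rows '[[[0, 0, 0], [0, 0, -0.11], -1], [[0, 0, 0], [0, 0, -0.11], -1], [[0, 0, 0], [0, 0, -0.11], -1], [[0, 0, 0], [0, 0, -0.11], -1], [[0, 0, 0], [0, 0, -0.11], -1], [[16, 38, 0], [0, 0, 0], -1], [[16, 38, 0], [0, 0, 0], -1], [[16, 38, 0], [0, 0, 0], -1]]'

```text
clock: 1.57
position: [0.2365, 0.4816, 0.2309]
ee_rot: [0.0, 0.99, 0.142, -0.0]
contact_force: [1.3, -0.5, 0.2]
finger_gap: -0.0
gripper_force: 0.0
```

Call:
step_arm --rows '[[[16, 38, 0], [0, 0, 0], -1], [[16, 38, 0], [0, 0, 0], -1], [[16, 38, 0], [0, 0, 0], -1], [[16, 38, 0], [0, 0, 0], -1], [[16, 38, 0], [0, 0, 0], -1], [[16, 38, 0], [0, 0, 0], -1], [[16, 38, 0], [0, 0, 0], -1], [[16, 38, 0], [0, 0, 0], -1]]'

```text
clock: 2.23
position: [0.4448, 0.2248, 0.2318]
ee_rot: [-0.0, 0.99, 0.141, 0.0]
contact_force: [1.0, 0.9, -0.9]
finger_gap: 0.0
gripper_force: 0.0
```

```bash
cat >> h.py <<'E'
def to(target,yaw=None):
    s,r=st(); d=r.T@(np.array(target)-s["position"])*1000; print("tool shift mm",np.round(d,1),"yaw_x deg",round(np.degrees(np.arctan2(r[1,0],r[0,0])),1)); return s,r
E
python3 - <<'E'
from h import *
to([.521,.1385,.14])
E
```

```text
t 2.2333 pos [0.4448 0.2248 0.2318] q [ 0.873 -0.234 -0.169  0.    -1.634  0.981] gap 2.3992477742867442e-05 F [ 1.   0.9 -0.9]
[[ 0.96   0.28   0.001]
 [ 0.28  -0.96   0.001]
 [ 0.001 -0.001 -1.   ]]
tool shift mm [ 48.9 104.2  91.8] yaw_x deg 16.2
```

Call:
step_arm --rows '[[[12, 25, 5], [0, 0, 0], -1], [[12, 25, 5], [0, 0, 0], -1], [[12, 25, 10], [0, 0, 0], -1], [[12, 22, 15], [0, 0, 0], -1], [[0, 0, 25], [0, 0, 0], -1], [[0, 0, 22], [0, 0, 0], -1], [[0, 0, 0], [0, 0, 0], -1], [[0, 0, 0], [0, 0, 0], -1]]'

```text
clock: 2.9
position: [0.5168, 0.1463, 0.1488]
ee_rot: [0.001, 0.99, 0.141, -0.001]
contact_force: [0.0, -0.5, 0.6]
finger_gap: -0.0003
gripper_force: 0.0
```

```bash
python3 - <<'E'
from h import *
to([.521,.1385,.1235])
p=optics.capture("wrist");W=cloud(p)
cv2.imwrite("pics/b.png",p["pixels"])
m=((abs(W[...,2]-.122)<.006)).astype(np.uint8)
print(cv2.minAreaRect(W[m>0][:,:2].astype(np.float32)*1000), W[m>0].mean(0))
for d in optics.look_for("hood_pad",p)[:2]:
    a=[int(x) for x in d["rect"]]; print(d["conf"],a,W[(a[1]+a[3])//2,(a[0]+a[2])//2])
E
```

```text
t 2.9 pos [0.5168 0.1463 0.1488] q [ 0.651 -0.12  -0.221  0.    -1.472  1.203] gap -0.00027284762386778035 F [ 0.  -0.5  0.6]
[[ 0.96   0.279 -0.002]
 [ 0.279 -0.96  -0.002]
 [-0.002  0.001 -1.   ]]
tool shift mm [ 1.9  8.7 25.3] yaw_x deg 16.2
((562.37646484375, 151.36614990234375), (127.99990844726562, 124.28829956054688), 16.18281364440918) [0.56995567 0.15348359 0.12386791]
0.73 [147, 0, 440, 275] [0.56825817 0.15341012 0.12365768]
```

View pics/b.png

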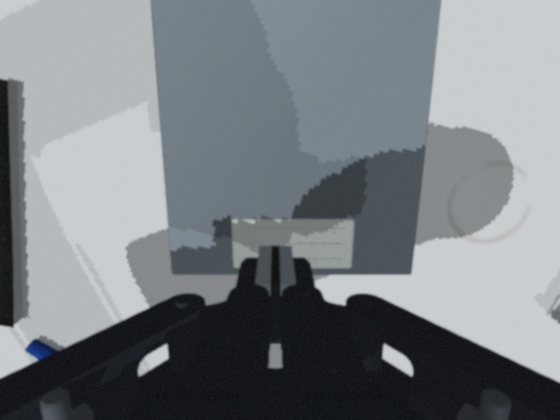

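The pad (cols 232–354, rows 218–269) is centred about 9 mm to the right of the shut fingers (col 275). That matches the calculated shift.

Call:
step_arm --rows '[[[1, 4.5, 0], [0, 0, 0], -1], [[1, 4.5, 0], [0, 0, 0], -1], [[0, 0, 7], [0, 0, 0], -1], [[0, 0, 7], [0, 0, 0], -1], [[0, 0, 4], [0, 0, 0], -1], [[0, 0, 2], [0, 0, 0], -1], [[0, 0, 2], [0, 0, 0], -1], [[0, 0, 1], [0, 0, 0], -1]]'

```text
clock: 3.67
position: [0.5215, 0.1387, 0.1259]
ee_rot: [0.0, 0.99, 0.141, -0.0]
contact_force: [0.5, 0.3, -0.2]
finger_gap: -0.0
gripper_force: 0.0
```

Call:
step_arm --rows '[[[0, 0, 1], [0, 0, 0], -1], [[0, 0, 1], [0, 0, 0], -1], [[0, 0, 0.5], [0, 0, 0], -1], [[0, 0, 0.5], [0, 0, 0], -1], [[0, 0, 0], [0, 0, 0], -1], [[0, 0, 0], [0, 0, 0], -1], [[0, 0, 0], [0, 0, 0], -1], [[0, 0, 0], [0, 0, 0], -1]]'

```text
clock: 4.33
position: [0.5215, 0.1388, 0.1241]
ee_rot: [0.0, 0.99, 0.141, 0.0]
contact_force: [-3.9, -0.0, 6.0]
finger_gap: -0.0001
gripper_force: 2.6
```

Call:
step_arm --rows '[[[0, 0, 0.5], [0, 0, 0], -1], [[0, 0, 0.5], [0, 0, 0], -1], [[0, 0, 0.5], [0, 0, 0], -1], [[0, 0, 0.5], [0, 0, 0], -1], [[0, 0, 0.5], [0, 0, 0], -1], [[0, 0, 0.5], [0, 0, 0], -1], [[0, 0, 0], [0, 0, 0], -1], [[0, 0, 0], [0, 0, 0], -1]]'

```text
clock: 5.0
position: [0.5215, 0.1386, 0.121]
ee_rot: [0.0, 0.99, 0.141, 0.0]
contact_force: [-3.5, -0.4, 5.1]
finger_gap: 0.0002
gripper_force: 2.7
```

Call:
step_arm --rows '[[[0, 0, 0.4], [0, 0, 0], -1], [[0, 0, 0.4], [0, 0, 0], -1], [[0, 0, 0.4], [0, 0, 0], -1], [[0, 0, 0], [0, 0, 0], -1], [[0, 0, 0], [0, 0, 0], -1], [[0, 0, 0], [0, 0, 0], -1], [[0, 0, 0], [0, 0, 0], -1], [[0, 0, 0], [0, 0, 0], -1]]'

```text
clock: 5.67
position: [0.5215, 0.1386, 0.1198]
ee_rot: [0.0, 0.99, 0.141, 0.0]
contact_force: [-3.9, -0.7, 5.2]
finger_gap: 0.0003
gripper_force: 2.8
```

Call:
step_arm --rows '[[[0, 0, 0.4], [0, 0, 0], -1], [[0, 0, 0.4], [0, 0, 0], -1], [[0, 0, 0.4], [0, 0, 0], -1], [[0, 0, 0], [0, 0, 0], -1], [[0, 0, 0], [0, 0, 0], -1], [[0, 0, 0], [0, 0, 0], -1], [[0, 0, 0], [0, 0, 0], -1], [[0, 0, 0], [0, 0, 0], -1]]'

```text
clock: 6.33
position: [0.5214, 0.1385, 0.1186]
ee_rot: [0.0, 0.99, 0.141, -0.0]
contact_force: [-3.3, -1.0, 5.8]
finger_gap: 0.0001
gripper_force: 2.8
```

Call:
step_arm --rows '[[[0, 0, 0.4], [0, 0, 0], -1], [[0, 0, 0.4], [0, 0, 0], -1], [[0, 0, 0.4], [0, 0, 0], -1], [[0, 0, 0], [0, 0, 0], -1], [[0, 0, 0], [0, 0, 0], -1], [[0, 0, 0], [0, 0, 0], -1], [[0, 0, 0], [0, 0, 0], -1], [[0, 0, 0], [0, 0, 0], -1]]'

```text
clock: 7.0
position: [0.5214, 0.1385, 0.1174]
ee_rot: [0.0, 0.99, 0.141, -0.0]
contact_force: [-3.7, -1.5, 4.4]
finger_gap: 0.0003
gripper_force: 2.9
```

Call:
step_arm --rows '[[[0, 0, 0.4], [0, 0, 0], -1], [[0, 0, 0.4], [0, 0, 0], -1], [[0, 0, 0.4], [0, 0, 0], -1], [[0, 0, 0], [0, 0, 0], -1], [[0, 0, 0], [0, 0, 0], -1], [[0, 0, 0], [0, 0, 0], -1], [[0, 0, 0], [0, 0, 0], -1], [[0, 0, 0], [0, 0, 0], -1]]'

```text
clock: 7.67
position: [0.5216, 0.1385, 0.1162]
ee_rot: [0.0, 0.99, 0.141, 0.0]
contact_force: [-4.4, -1.5, 5.0]
finger_gap: 0.0001
gripper_force: 2.5
```

Call:
step_arm --rows '[[[0, 0, 0.4], [0, 0, 0], -1], [[0, 0, 0.4], [0, 0, 0], -1], [[0, 0, 0.4], [0, 0, 0], -1], [[0, 0, 0], [0, 0, 0], -1], [[0, 0, 0], [0, 0, 0], -1], [[0, 0, 0], [0, 0, 0], -1], [[0, 0, 0], [0, 0, 0], -1], [[0, 0, 0], [0, 0, 0], -1]]'

```text
clock: 8.33
position: [0.5216, 0.1385, 0.115]
ee_rot: [0.0, 0.99, 0.141, 0.0]
contact_force: [-2.9, -1.4, 5.3]
finger_gap: -0.0002
gripper_force: 2.5
```

Call:
step_arm --rows '[[[0, 0, 0.4], [0, 0, 0], -1], [[0, 0, 0.4], [0, 0, 0], -1], [[0, 0, 0.4], [0, 0, 0], -1], [[0, 0, 0], [0, 0, 0], -1], [[0, 0, 0], [0, 0, 0], -1], [[0, 0, 0], [0, 0, 0], -1], [[0, 0, 0], [0, 0, 0], -1], [[0, 0, 0], [0, 0, 0], -1]]'

```text
clock: 9.0
position: [0.5216, 0.1385, 0.1138]
ee_rot: [0.0, 0.99, 0.141, 0.0]
contact_force: [-3.5, -1.3, 4.6]
finger_gap: 0.0001
gripper_force: 2.5
```

Call:
step_arm --rows '[[[0, 0, 0.4], [0, 0, 0], -1], [[0, 0, 0.4], [0, 0, 0], -1], [[0, 0, 0.4], [0, 0, 0], -1], [[0, 0, 0], [0, 0, 0], -1], [[0, 0, 0], [0, 0, 0], -1], [[0, 0, 0], [0, 0, 0], -1], [[0, 0, 0], [0, 0, 0], -1], [[0, 0, 0], [0, 0, 0], -1]]'

```text
clock: 9.67
position: [0.5216, 0.1385, 0.1126]
ee_rot: [0.0, 0.99, 0.141, 0.0]
contact_force: [-3.6, -1.4, 4.0]
finger_gap: -0.0003
gripper_force: 2.6
```

Call:
step_arm --rows '[[[0, 0, 0.4], [0, 0, 0], -1], [[0, 0, 0.4], [0, 0, 0], -1], [[0, 0, 0.4], [0, 0, 0], -1], [[0, 0, 0], [0, 0, 0], -1], [[0, 0, 0], [0, 0, 0], -1], [[0, 0, 0], [0, 0, 0], -1], [[0, 0, 0], [0, 0, 0], -1], [[0, 0, 0], [0, 0, 0], -1]]'

```text
clock: 10.33
position: [0.5215, 0.1385, 0.1114]
ee_rot: [0.0, 0.99, 0.141, 0.0]
contact_force: [-3.1, -0.8, 5.1]
finger_gap: 0.0001
gripper_force: 2.6
```

Call:
step_arm --rows '[[[0, 0, 0.4], [0, 0, 0], -1], [[0, 0, 0.4], [0, 0, 0], -1], [[0, 0, 0.4], [0, 0, 0], -1], [[0, 0, 0], [0, 0, 0], -1], [[0, 0, 0], [0, 0, 0], -1], [[0, 0, 0], [0, 0, 0], -1], [[0, 0, 0], [0, 0, 0], -1], [[0, 0, 0], [0, 0, 0], -1]]'

```text
clock: 11.0
position: [0.5215, 0.1385, 0.1107]
ee_rot: [0.0, 0.99, 0.141, 0.0]
contact_force: [-4.5, -0.3, 7.1]
finger_gap: 0.0003
gripper_force: 3.8
```

Call:
step_arm --rows '[[[0, 0, 0.3], [0, 0, 0], -1], [[0, 0, 0.3], [0, 0, 0], -1], [[0, 0, 0.2], [0, 0, 0], -1], [[0, 0, 0], [0, 0, 0], -1], [[0, 0, 0], [0, 0, 0], -1], [[0, 0, 0], [0, 0, 0], -1], [[0, 0, 0], [0, 0, 0], -1], [[0, 0, 0], [0, 0, 0], -1]]'

```text
clock: 11.67
position: [0.5215, 0.1384, 0.1104]
ee_rot: [0.0, 0.99, 0.141, 0.0]
contact_force: [-6.8, -1.8, 9.8]
finger_gap: 0.0003
gripper_force: 5.0
```

Call:
step_arm --rows '[[[0, 0, -5], [0, 0, 0], -1], [[0, 0, -25], [0, 0, 0], -1], [[-20, 0, -35], [0, 0, 0], -1], [[-30, 0, -35], [0, 0, 0], -1], [[-30, 0, -20], [0, 0, 0], -1], [[0, 30, 0], [0, 0, 0], -1], [[0, 40, 0], [0, 0, 0], -1], [[0, 40, 0], [0, 0, 0], -1]]'

```text
clock: 12.33
position: [0.4784, 0.0114, 0.2264]
ee_rot: [-0.001, 0.99, 0.143, 0.002]
contact_force: [0.6, -0.6, 0.3]
finger_gap: -0.0
gripper_force: 0.0
```

```bash
python3 - <<'E'
from h import *
# hood top height via side camera
p=optics.capture("side");W=cloud(p)
m=(np.hypot(W[...,0]-.57,W[...,1]-.153)<.13)&(W[...,2]>.05); print("zmax",np.nanpercentile(W[m][:,2],99))
to([.513,-.295,.16])
E
```

```text
zmax 0.6111747307702365
t 12.3833 pos [0.4793 0.0052 0.2259] q [ 0.435 -0.288 -0.225  0.002 -1.634  1.417] gap -9.21546149124101e-05 F [-1.3 -1.7 -0.8]
[[ 0.961  0.277  0.001]
 [ 0.277 -0.961 -0.001]
 [ 0.001  0.002 -1.   ]]
tool shift mm [-50.7 297.7  66.4] yaw_x deg 16.1
```

Call:
step_arm --rows '[[[-6, 37, 0], [0, 0, 0], 0], [[-6, 37, 0], [0, 0, 0], 0], [[-6, 37, 0], [0, 0, 0], 0], [[-6, 37, 0], [0, 0, 0], 0], [[-6, 37, 10], [0, 0, 0], 0], [[-6, 37, 15], [0, 0, 0], 0], [[-6, 37, 15], [0, 0, 0], 0], [[-8, 38, 15], [0, 0, 0], 0]]'

```text
clock: 13.05
position: [0.5134, -0.2894, 0.1695]
ee_rot: [0.0, 0.99, 0.141, 0.0]
contact_force: [1.5, -0.3, 0.7]
finger_gap: 0.0425
gripper_force: 0.0
```

Call:
step_arm --rows '[[[0, 0, 0], [0, 0, 0], 0], [[0, 0, 0], [0, 0, 0], 0], [[0, 0, 0], [0, 0, 0], 0], [[0, 0, 0], [0, 0, 0], 0], [[0, 0, 0], [0, 0, 0], 0], [[0, 0, 0], [0, 0, 0], 0], [[0, 0, 0], [0, 0, 0], 0], [[0, 0, 0], [0, 0, 0], 0]]'

```text
clock: 13.72
position: [0.5135, -0.287, 0.1709]
ee_rot: [0.0, 0.99, 0.142, 0.0]
contact_force: [-0.2, -0.3, 0.2]
finger_gap: 0.0429
gripper_force: 0.0
```

```bash
python3 - <<'E'
from h import *
p=optics.capture("wrist");W=cloud(p)
s,r=to([.513,-.295,.073])
cv2.imwrite("pics/c.png",p["pixels"])
m=(abs(W[...,2]-.090)<.006)
m[:,:]&=(np.hypot(W[...,0]-.513,W[...,1]+.295)<.04); P=W[m]
print(len(P),np.round(P.mean(0),4),np.round(P.min(0),4),np.round(P.max(0),4),cv2.minEnclosingCircle(P[:,:2].astype(np.float32)*1000))
ys,xs=np.where(m);print(xs.min(),xs.max(),ys.min(),ys.max())
for n in["vial_capped","vial_short_a"]:
  for d in optics.look_for(n,p)[:2]:
    a=[int(x) for x in d["rect"]]; print(n,round(d["conf"],2),a,W[(a[1]+a[3])//2,(a[0]+a[2])//2])
E
```

```text
t 13.7667 pos [ 0.5134 -0.2871  0.1707] q [-0.169  0.01  -0.056  0.    -1.504  2.024] gap 0.04291544729677596 F [ 0.4 -0.4  0.1]
[[ 0.96   0.28   0.001]
 [ 0.28  -0.96  -0.   ]
 [ 0.001  0.    -1.   ]]
tool shift mm [-2.7  7.4 97.7] yaw_x deg 16.3
586 [ 0.5153 -0.2945  0.0917] [ 0.5058 -0.3034  0.0841] [ 0.5229 -0.2863  0.0947] ((514.5357666015625, -294.88470458984375), 8.789764404296875)
275 301 198 225
vial_capped 0.63 [277, 177, 298, 223] [ 0.5219473  -0.29181747  0.08939382]
vial_short_a 0.95 [189, 152, 224, 184] [ 0.51561448 -0.22922149  0.0341729 ]
vial_short_a 0.65 [101, 124, 155, 152] [ 0.52626381 -0.17510765  0.05897922]
```

View pics/c.png

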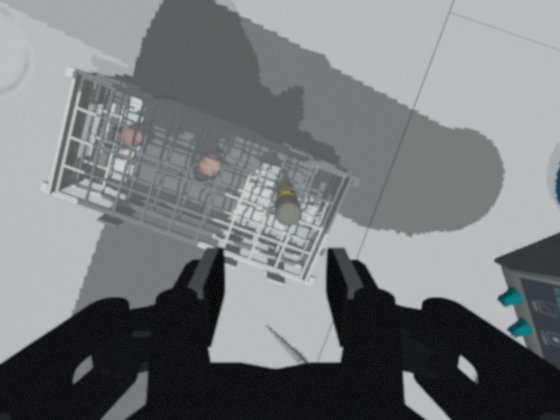

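The cap is at pixel (288, 212), world (0.5145, −0.2949). The short vials are at (209, 163) and (132, 135), well clear of the fingers.

Call:
step_arm --rows '[[[-1, 4, 0], [0, 0, 0], 0], [[0, 4, 0], [0, 0, 0], 0], [[0, 0, 20], [0, 0, 0], 0], [[0, 0, 25], [0, 0, 0], 0], [[0, 0, 25], [0, 0, 0], 0], [[0, 0, 15], [0, 0, 0], 0], [[0, 0, 8], [0, 0, 0], 0], [[0, 0, 5], [0, 0, 0], 0]]'

```text
clock: 14.53
position: [0.514, -0.2958, 0.0712]
ee_rot: [-0.0, 0.99, 0.141, -0.001]
contact_force: [0.5, -0.4, 0.8]
finger_gap: 0.0429
gripper_force: 0.0
```

Call:
step_arm --rows '[[[0, 0, 0], [0, 0, 0], 0], [[0, 0, 0], [0, 0, 0], 0], [[0, 0, 0], [0, 0, 0], -1], [[0, 0, 0], [0, 0, 0], -1], [[0, 0, 0], [0, 0, 0], -1], [[0, 0, 0], [0, 0, 0], -1], [[0, 0, 0], [0, 0, 0], -1], [[0, 0, 0], [0, 0, 0], -1]]' --grip_force 30

```text
clock: 15.2
position: [0.5152, -0.2958, 0.0737]
ee_rot: [0.001, 0.99, 0.141, 0.001]
contact_force: [-0.7, 1.3, 6.0]
finger_gap: 0.0163
gripper_force: 29.7
```

Call:
step_arm --rows '[[[0, 0, -2], [0, 0, 0], -1], [[0, 0, -4], [0, 0, 0], -1], [[0, 0, -8], [0, 0, 0], -1], [[0, 0, -12], [0, 0, 0], -1], [[0, 0, -15], [0, 0, 0], -1], [[0, 0, -20], [0, 0, 0], -1], [[0, 0, -25], [0, 0, 0], -1], [[0, 0, -25], [0, 0, 0], -1]]'

```text
clock: 15.87
position: [0.5143, -0.2955, 0.1852]
ee_rot: [0.0, 0.99, 0.141, -0.0]
contact_force: [-0.3, -0.2, -0.2]
finger_gap: 0.0167
gripper_force: 29.3
```

Call:
step_arm --rows '[[[0, 0, -15], [0, 0, 0], -1], [[0, 0, 0], [0, 0, 0], -1], [[0, 0, 0], [0, 0, 0], -1], [[0, 0, 0], [0, 0, 0], -1], [[0, 0, 0], [0, 0, 0], -1], [[0, 0, 0], [0, 0, 0], -1], [[0, 0, 0], [0, 0, 0], -1], [[0, 0, 0], [0, 0, 0], -1]]'

```text
clock: 16.53
position: [0.5143, -0.2955, 0.1979]
ee_rot: [-0.0, 0.99, 0.141, -0.0]
contact_force: [-0.2, 0.1, 1.0]
finger_gap: 0.0161
gripper_force: 29.3
```

```bash
python3 - <<'E'
from h import *
p=optics.capture("side");W=cloud(p);a=p["pixels"];np.save("sideW.npy",W)
p=optics.capture("scene");W2=cloud(p);np.save("sceneW.npy",W2);b=p["pixels"]
s,r=to([.547,.146,.21])
for n,V in(("side",W),("scene",W2)):
    m=(V[...,2]>s["position"][2]-.085)&(V[...,2]<s["position"][2]-.004)&(np.hypot(V[...,0]-s["position"][0],V[...,1]-s["position"][1])<.04)
    P=V[m]; ys,xs=np.where(m); print(n,len(P)); 
    if len(P): 
        print(xs.min(),xs.max(),ys.min(),ys.max(),P[:,2].min())
        for lo in np.arange(.08,.19,.015):
            q=P[(P[:,2]>lo)&(P[:,2]<lo+.015)]
            if len(q): print(round(lo,3),len(q),np.round(q.mean(0),4))
    m=(np.hypot(V[...,0]-.60,V[...,1]-.16)<.11)&(V[...,2]>.1)&(V[...,2]<.26); print("hood",np.round(V[m].mean(0),3),np.round(np.percentile(V[m],[2,98],axis=0),3).tolist())
cv2.imwrite("pics/d.png",np.hstack([cv2.resize(b[60:340,140:420],(400,400)),cv2.resize(a[120:400,120:400],(400,400))]))
E
```

```text
t 16.6333 pos [ 0.5145 -0.2955  0.1981] q [-0.184  0.021  0.006  0.    -1.555  2.038] gap 0.01638179345529676 F [ 0.2 -1.   0.2]
[[ 0.96   0.279 -0.   ]
 [ 0.279 -0.96  -0.   ]
 [-0.    -0.    -1.   ]]
tool shift mm [ 154.6 -414.8  -11.9] yaw_x deg 16.2
side 135
323 330 139 160 0.12995956432034395
0.125 24 [ 0.5139 -0.2875  0.1349]
0.14 28 [ 0.5129 -0.2875  0.1475]
0.155 32 [ 0.5139 -0.2871  0.1629]
0.17 34 [ 0.5135 -0.2885  0.1768]
0.185 17 [ 0.5135 -0.2878  0.1892]
hood [0.644 0.191 0.181] [[0.613, 0.113, 0.103], [0.681, 0.242, 0.214]]
scene 428
313 325 203 244 0.12674451563208755
0.125 76 [ 0.5112 -0.2993  0.1337]
0.14 94 [ 0.5111 -0.2999  0.1478]
0.155 98 [ 0.5112 -0.2995  0.1624]
0.17 99 [ 0.5112 -0.2998  0.1775]
0.185 61 [ 0.5116 -0.2995  0.1891]
hood [0.651 0.181 0.158] [[0.612, 0.111, 0.102], [0.682, 0.239, 0.212]]
```

View pics/d.png

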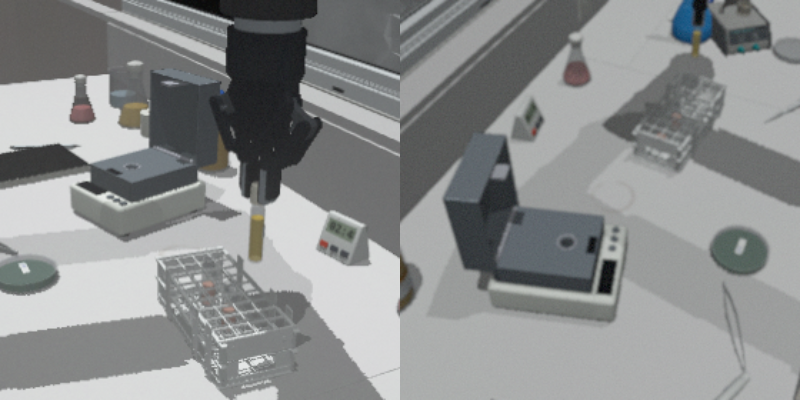

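The hood stands upright and the vial hangs straight in the gripper, its base about 71 mm below the TCP. The well shows at scene crop (133, 165) and side crop (567, 241). I approach 50 mm short of it and look with the wrist camera.

Call:
step_arm --rows '[[[5, -20, 0], [0, 0, 0], -1], [[10, -40, 0], [0, 0, 0], -1], [[10, -40, 0], [0, 0, 0], -1], [[10, -40, 0], [0, 0, 0], -1], [[10, -40, 0], [0, 0, 0], -1], [[10, -40, 0], [0, 0, 0], -1], [[10, -40, 0], [0, 0, 0], -1], [[10, -40, 0], [0, 0, 0], -1]]'

```text
clock: 17.3
position: [0.5022, 0.0154, 0.1987]
ee_rot: [-0.0, 0.99, 0.141, 0.0]
contact_force: [1.1, -0.0, -0.4]
finger_gap: 0.0165
gripper_force: 29.3
```

Call:
step_arm --rows '[[[10, -40, 0], [0, 0, 0], -1], [[10, -40, 0], [0, 0, 0], -1], [[5, -25, 0], [0, 0, 0], -1], [[5, -10, 0], [0, 0, 0], -1], [[0, 0, 0], [0, 0, 0], -1], [[0, 0, 0], [0, 0, 0], -1], [[0, 0, 0], [0, 0, 0], -1], [[0, 0, 0], [0, 0, 0], -1]]'

```text
clock: 17.97
position: [0.4996, 0.1311, 0.1985]
ee_rot: [0.0, 0.99, 0.14, 0.0]
contact_force: [-0.1, -0.2, -0.6]
finger_gap: 0.0165
gripper_force: 29.4
```

```bash
python3 - <<'E'
from h import *
to([.547,.146,.198])
p=optics.capture("wrist");W=cloud(p);np.save("w.npy",W)
im=p["pixels"]; cv2.imwrite("pics/e.png",im)
for x,y in((.547,.146),):
    d=np.hypot(W[...,0]-x,W[...,1]-y); d[abs(W[...,2]-.08)>.02]=9; i=np.unravel_index(np.nanargmin(d),d.shape); print("expected px row,col",i,W[i])
m=abs(W[...,2]-.080)<.005; print(cv2.minAreaRect(W[m][:,:2].astype(np.float32)*1000),W[m][:,2].mean())
E
```

```text
t 17.9667 pos [0.4996 0.1311 0.1985] q [ 0.647 -0.185 -0.189  0.    -1.568  1.205] gap 0.016529647437247403 F [-0.1 -0.2 -0.6]
[[ 0.961  0.278  0.   ]
 [ 0.278 -0.961 -0.   ]
 [ 0.     0.    -1.   ]]
tool shift mm [49.7 -1.1  0.5] yaw_x deg 16.1
expected px row,col (np.int64(119), np.int64(275)) [0.55336681 0.1475613  0.07945221]
((564.480712890625, 152.2191162109375), (128.71031188964844, 122.81890869140625), 15.842582702636719) 0.08176822295067207
```

View pics/e.png

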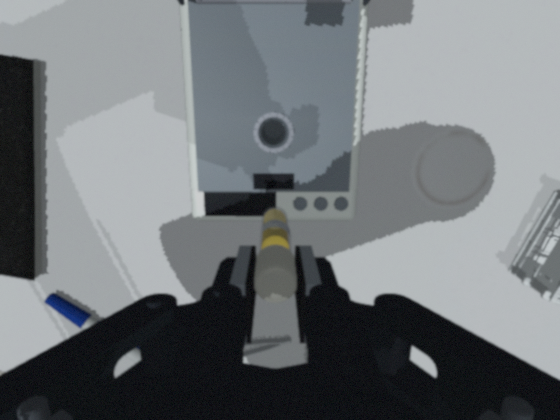

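```bash
cat >> h.py <<'E'
def ray(p,u,v,z):
    K=np.array([[p["fx"],0,p["cx"]],[0,p["fy"],p["cy"]],[0,0,1]])
    n=cv2.undistortPoints(np.array([[[u,v]]],float),K,np.array(p["distortion"],float))[0,0]
    d=rot(p["attitude"]).as_matrix()@np.array([n[0],n[1],1]); c=np.array(p["position"]); return c+d*(z-c[2])/d[2]
def proj(p,X):
    K=np.array([[p["fx"],0,p["cx"]],[0,p["fy"],p["cy"]],[0,0,1]]); r=rot(p["attitude"]).inv()
    return cv2.projectPoints((np.array(X)-p["position"]).reshape(-1,1,3).astype(float),r.as_rotvec(),r.apply(np.zeros(3)),K,np.array(p["distortion"],float))[0][:,0]
E
python3 - <<'E'
from h import *
s,r=st(); t=np.array(s["position"])
b=t-[0,0,.071]; a=np.linspace(0,2*np.pi,24); ring=np.c_[np.cos(a),np.sin(a),a*0]
for n in["wrist","scene","side"]:
    p=optics.capture(n); im=p["pixels"].copy(); g=cv2.cvtColor(im,cv2.COLOR_BGR2GRAY)
    e=proj(p,[[.5475,.1462,.08]])[0]; R_=24 if n=="wrist" else 9
    u,v=e.astype(int); w=g[v-R_:v+R_+1,u-R_:u+R_+1]
    k=w<np.percentile(w,50)*.72
    if n=="wrist": print("dark frac",k.mean())
    nn,l,ss,cc=cv2.connectedComponentsWithStats(k.astype(np.uint8))
    for i in range(1,nn):
        if ss[i,4]>8: q=cc[i]+[u-R_,v-R_]; print(n,ss[i],np.round(q,1),"well@.08",np.round(ray(p,q[0],q[1],.08),4),"@.074",np.round(ray(p,q[0],q[1],.074),4))
    for zc,col in((b+[0,0,0],(0,255,0)),(b+[0,0,.06],(0,255,255))):
        cv2.polylines(im,[np.round(proj(p,zc+ring*.0079)*8).astype(int)],True,col,1,cv2.LINE_AA,3)
    cv2.polylines(im,[np.round(proj(p,np.array([.5475,.1462,.08])+ring*.009)*8).astype(int)],True,(0,0,255),1,cv2.LINE_AA,3)
    if n=="wrist": c=im[90:250,195:355]
    else: c=im[v-50:v+50,u-50:u+50]
    globals()[n]=cv2.resize(c,(400,400) if n=="wrist" else (400,400),interpolation=cv2.INTER_CUBIC)
cv2.imwrite("pics/f.png",cv2.resize(np.hstack([wrist,scene]),(800,400)))
cv2.imwrite("pics/g.png",side)
E
```

```text
t 18.0167 pos [0.4996 0.1312 0.1985] q [ 0.647 -0.186 -0.189  0.    -1.568  1.205] gap 0.01643494022897607 F [ 0.3 -0.4  0.5]
[[ 0.961  0.278  0.   ]
 [ 0.278 -0.961 -0.   ]
 [ 0.     0.    -1.   ]]
dark frac 0.2511453561016243
wrist [  9  16  28  28 603] [272.7 132.2] well@.08 [0.5441 0.1466 0.08  ] @.074 [0.5437 0.1466 0.074 ]
scene [ 0 13  5  6 15] [224.2 183.3] well@.08 [0.5143 0.1132 0.08  ] @.074 [0.5196 0.128  0.074 ]
side [ 7  9  8  5 30] [236.1 289.6] well@.08 [0.5463 0.1474 0.08  ] @.074 [0.5488 0.1432 0.074 ]
```

View pics/f.png

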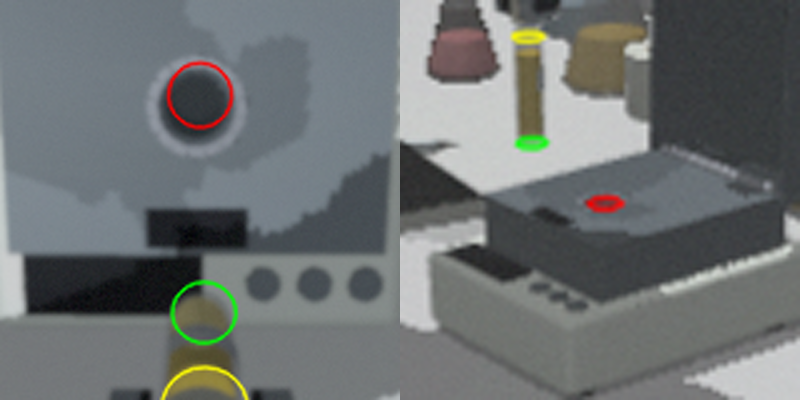

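```bash
python3 - <<'E'
from h import *
o=[]
for n in["scene","side"]:
    p=optics.capture(n); u,v=proj(p,[[.5455,.147,.08]])[0].round().astype(int); print(n,u,v)
    o.append(cv2.resize(p["pixels"][v-12:v+13,u-12:u+13],(400,400),interpolation=cv2.INTER_NEAREST))
cv2.imwrite("pics/h.png",cv2.convertScaleAbs(np.hstack(o),alpha=1.8))
E
```

```text
scene 232 176
side 237 290
```

View pics/h.png

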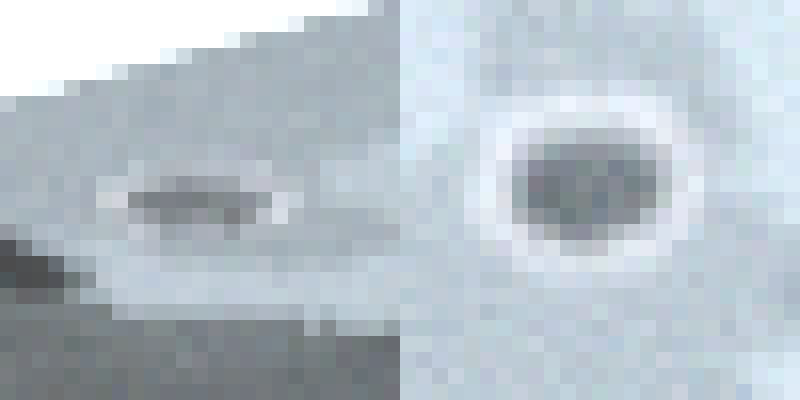

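Call:
step_arm --rows '[[[6, 0, 0], [0, 0, 0], -1], [[12, 0, 0], [0, 0, 0], -1], [[12, -1, 0], [0, 0, 0], -1], [[12, -1, 0], [0, 0, 0], -1], [[6, 0, 10], [0, 0, 0], -1], [[0, 0, 14], [0, 0, 0], -1], [[0, 0, 12], [0, 0, 0], -1], [[0, 0, 0], [0, 0, 0], -1]]'

```text
clock: 18.93
position: [0.5435, 0.1472, 0.1582]
ee_rot: [0.001, 0.99, 0.141, -0.003]
contact_force: [0.1, -0.3, -1.1]
finger_gap: 0.0168
gripper_force: 29.4
```

The well ring centre is at (231.7, 176.2) in scene and (236.3, 289.0) in side. Next I check the vial against it, now that it hangs just above.

```bash
python3 - <<'E'
from h import *
s,r=st(); t=np.array(s["position"]); ax=-r[:,2]
o=[]
for n,w in(("scene",(231.7,176.2)),("side",(236.3,289.0))):
    p=optics.capture(n); print(n,"well",np.round(ray(p,*w,.08),4)); W=cloud(p)
    pr=proj(p,[t-[0,0,.071],t-[0,0,.03]]); print("proj base, mid",np.round(pr,1))
    m=(np.hypot(W[...,0]-t[0],W[...,1]-t[1])<.02)&(W[...,2]>.094)&(W[...,2]<.150)
    for v in np.unique(np.where(m)[0])[::4]:
        c=np.where(m[v])[0]; z=W[v,c,2].mean(); k=(z-(t[2]-.071))/.041; print(v,c.min(),c.max(),"mid",c.mean(),"pred",round(pr[0,0]+k*(pr[1,0]-pr[0,0]),1))
    u,v=np.round(pr[0]).astype(int)
    o.append(cv2.resize(p["pixels"][v-30:v+20,u-25:u+25],(400,400),interpolation=cv2.INTER_NEAREST))
cv2.imwrite("pics/i.png",cv2.convertScaleAbs(np.hstack(o),alpha=1.6))
E
```

```text
t 18.9333 pos [0.5435 0.1472 0.1582] q [ 6.200e-01 -4.900e-02 -1.360e-01 -1.000e-03 -1.489e+00  1.234e+00] gap 0.01678612183830286 F [ 0.1 -0.3 -1.1]
[[ 0.96   0.279 -0.005]
 [ 0.279 -0.96  -0.002]
 [-0.006  0.001 -1.   ]]
scene well [0.5457 0.1485 0.08  ]
proj base, mid [[230.9 173.6]
 [230.6 156.4]]
147 227 227 mid 227.0 pred 230.3
151 227 233 mid 230.0 pred 230.4
155 227 233 mid 230.0 pred 230.5
159 227 233 mid 230.0 pred 230.6
163 227 233 mid 230.0 pred 230.7
167 227 233 mid 230.0 pred 230.8
171 228 233 mid 230.5 pred 230.9
side well [0.5466 0.146  0.08  ]
proj base, mid [[237.3 287.6]
 [236.2 273.5]]
268 233 238 mid 235.5 pred 235.7
272 232 240 mid 236.0 pred 235.9
276 232 240 mid 236.0 pred 236.2
280 233 240 mid 236.5 pred 236.5
284 233 240 mid 236.5 pred 236.8
288 235 239 mid 236.75 pred 237.1
```

View pics/i.png

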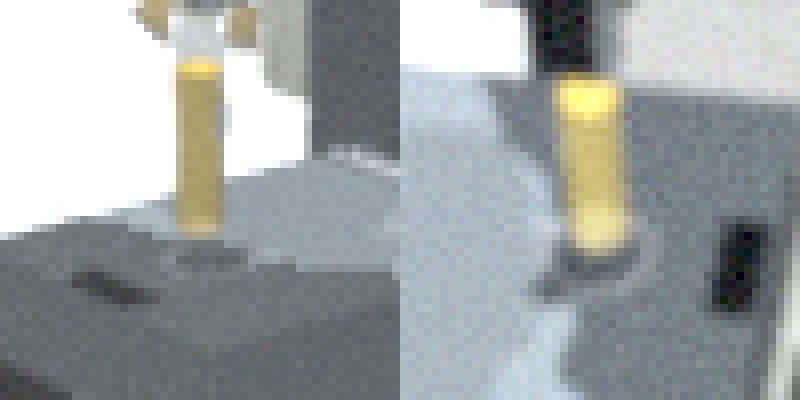

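The vial base hangs just over the well, and column offsets in both views put the well at about (0.546, 0.146). I make a small correction and begin lowering.

Call:
step_arm --rows '[[[0.7, 0.7, 0], [0, 0, 0], -1], [[0, 0, 0], [0, 0, 0], -1], [[0, 0, 0], [0, 0, 0], -1], [[0, 0, 2], [0, 0, 0], -1], [[0, 0, 2], [0, 0, 0], -1], [[0, 0, 2], [0, 0, 0], -1], [[0, 0, 2], [0, 0, 0], -1], [[0, 0, 0], [0, 0, 0], -1]]'

```text
clock: 19.7
position: [0.5455, 0.1471, 0.1536]
ee_rot: [0.0, 0.99, 0.141, -0.0]
contact_force: [0.4, -0.2, -0.5]
finger_gap: 0.0166
gripper_force: 29.4
```

Call:
step_arm --rows '[[[0, 0, 1], [0, 0, 0], -1], [[0, 0, 1], [0, 0, 0], -1], [[0, 0, 1], [0, 0, 0], -1], [[0, 0, 0], [0, 0, 0], -1], [[0, 0, 0], [0, 0, 0], -1], [[0, 0, 0], [0, 0, 0], -1], [[0, 0, 0], [0, 0, 0], -1], [[0, 0, 0], [0, 0, 0], -1]]'

```text
clock: 20.37
position: [0.5458, 0.1472, 0.1514]
ee_rot: [0.0, 0.99, 0.141, 0.0]
contact_force: [-0.5, 0.9, -0.7]
finger_gap: 0.0162
gripper_force: 29.4
```

Call:
step_arm --rows '[[[-0.2, 0.9, 0], [0, 0, 0], -1], [[0, 0, 0], [0, 0, 0], -1], [[0, 0, 0.7], [0, 0, 0], -1], [[0, 0, 0.7], [0, 0, 0], -1], [[0, 0, 0.7], [0, 0, 0], -1], [[0, 0, 0.7], [0, 0, 0], -1], [[0, 0, 0], [0, 0, 0], -1], [[0, 0, 0], [0, 0, 0], -1]]'

```text
clock: 21.03
position: [0.5458, 0.1462, 0.1485]
ee_rot: [0.0, 0.99, 0.141, -0.0]
contact_force: [0.5, 0.2, -0.7]
finger_gap: 0.0162
gripper_force: 29.4
```

Call:
step_arm --rows '[[[0, 0, 1], [0, 0, 0], -1], [[0, 0, 1], [0, 0, 0], -1], [[0, 0, 1], [0, 0, 0], -1], [[0, 0, 1], [0, 0, 0], -1], [[0, 0, 0], [0, 0, 0], -1], [[0, 0, 0], [0, 0, 0], -1], [[0, 0, 0], [0, 0, 0], -1], [[0, 0, 0], [0, 0, 0], -1]]'

```text
clock: 21.7
position: [0.5459, 0.1462, 0.1446]
ee_rot: [0.0, 0.99, 0.141, 0.0]
contact_force: [0.7, -0.0, -1.3]
finger_gap: 0.0161
gripper_force: 29.4
```

Call:
step_arm --rows '[[[0, 0, 2], [0, 0, 0], -1], [[0, 0, 2], [0, 0, 0], -1], [[0, 0, 2], [0, 0, 0], -1], [[0, 0, 2], [0, 0, 0], -1], [[0, 0, 2], [0, 0, 0], -1], [[0, 0, 2], [0, 0, 0], -1], [[0, 0, 0], [0, 0, 0], -1], [[0, 0, 0], [0, 0, 0], -1]]'

```text
clock: 22.37
position: [0.5458, 0.1462, 0.1324]
ee_rot: [0.0, 0.99, 0.141, -0.0]
contact_force: [-0.2, -0.5, -0.4]
finger_gap: 0.0162
gripper_force: 29.4
```

Call:
step_arm --rows '[[[0, 0, 3], [0, 0, 0], -1], [[0, 0, 3], [0, 0, 0], -1], [[0, 0, 3], [0, 0, 0], -1], [[0, 0, 3], [0, 0, 0], -1], [[0, 0, 3], [0, 0, 0], -1], [[0, 0, 3], [0, 0, 0], -1], [[0, 0, 3], [0, 0, 0], -1], [[0, 0, 0], [0, 0, 0], -1]]'

```text
clock: 23.03
position: [0.5455, 0.1461, 0.1106]
ee_rot: [0.0, 0.99, 0.141, -0.001]
contact_force: [0.0, -0.2, -0.0]
finger_gap: 0.0166
gripper_force: 29.4
```

Call:
step_arm --rows '[[[0, 0, 3], [0, 0, 0], -1], [[0, 0, 3], [0, 0, 0], -1], [[0, 0, 3], [0, 0, 0], -1], [[0, 0, 3], [0, 0, 0], -1], [[0, 0, 3], [0, 0, 0], -1], [[0, 0, 3], [0, 0, 0], -1], [[0, 0, 2], [0, 0, 0], -1], [[0, 0, 0], [0, 0, 0], -1]]'

```text
clock: 23.7
position: [0.5456, 0.1461, 0.0909]
ee_rot: [0.0, 0.99, 0.141, -0.0]
contact_force: [0.4, -0.6, 0.8]
finger_gap: 0.0162
gripper_force: 29.4
```

Call:
step_arm --rows '[[[0, 0, 1], [0, 0, 0], -1], [[0, 0, 1], [0, 0, 0], -1], [[0, 0, 1], [0, 0, 0], -1], [[0, 0, 1], [0, 0, 0], -1], [[0, 0, 0.5], [0, 0, 0], -1], [[0, 0, 0.5], [0, 0, 0], -1], [[0, 0, 0], [0, 0, 0], -1], [[0, 0, 0], [0, 0, 0], -1]]'

```text
clock: 24.37
position: [0.5458, 0.1462, 0.0865]
ee_rot: [0.0, 0.99, 0.141, -0.0]
contact_force: [-0.9, 1.0, -0.3]
finger_gap: 0.0163
gripper_force: 29.4
```

Call:
step_arm --rows '[[[0, 0, 0.5], [0, 0, 0], -1], [[0, 0, 0.5], [0, 0, 0], -1], [[0, 0, 0.5], [0, 0, 0], -1], [[0, 0, 0], [0, 0, 0], -1], [[0, 0, 0], [0, 0, 0], -1], [[0, 0, 0], [0, 0, 0], -1], [[0, 0, 0], [0, 0, 0], -1], [[0, 0, 0], [0, 0, 0], -1]]'

```text
clock: 25.03
position: [0.5459, 0.1462, 0.0851]
ee_rot: [0.0, 0.99, 0.141, 0.0]
contact_force: [-0.8, -0.6, -0.0]
finger_gap: 0.0163
gripper_force: 29.4
```

Call:
step_arm --rows '[[[0, 0, 0], [0, 0, 0], -0.2], [[0, 0, 0], [0, 0, 0], -0.2], [[0, 0, 0], [0, 0, 0], -0.2], [[0, 0, 0], [0, 0, 0], -0.2], [[0, 0, -10], [0, 0, 0], -0.2], [[0, 0, -20], [0, 0, 0], -0.2], [[0, 0, -35], [0, 0, 0], -0.2], [[0, 0, -35], [0, 0, 0], -0.2]]'

```text
clock: 25.7
position: [0.5453, 0.1458, 0.1861]
ee_rot: [0.001, 0.99, 0.141, -0.001]
contact_force: [1.3, 1.1, 1.2]
finger_gap: 0.0344
gripper_force: 0.0
```

Call:
step_arm --rows '[[[-20, 0, -35], [0, 0, 0], -1], [[-20, 0, -35], [0, 0, 0], -1], [[-10, 0, 0], [0, 0, 0], -1], [[0, 0, 0], [0, 0, 0], -1], [[0, 0, 0], [0, 0, 0], -1], [[0, 0, 0], [0, 0, 0], -1], [[0, 0, 0], [0, 0, 0], -1], [[0, 0, 0], [0, 0, 0], -1]]'

```text
clock: 26.37
position: [0.4979, 0.1322, 0.2537]
ee_rot: [0.001, 0.99, 0.141, -0.001]
contact_force: [-0.2, 0.4, 0.7]
finger_gap: -0.0002
gripper_force: 0.0
```

```bash
python3 - <<'E'
from h import *
s,r=st()
for n in["scene","side","wrist"]:
    p=optics.capture(n);W=cloud(p)
    m=(np.hypot(W[...,0]-.546,W[...,1]-.146)<.022)&(W[...,2]>.088)&(W[...,2]<.16);P=W[m]
    print(n,len(P)); 
    if len(P): print("top z",np.round(np.percentile(P[:,2],[5,50,95]),4),P.mean(0))
    th=.282; c,sn=np.cos(th),np.sin(th); X=(W[...,0]-.571)*c+(W[...,1]-.153)*sn; Y=-(W[...,0]-.571)*sn+(W[...,1]-.153)*c
    m=(X>.04)&(X<.125)&(abs(Y)<.075)&(W[...,2]>.1)&(W[...,2]<.24); print("hood X,Z pct",np.round(np.percentile(X[m],[1,50,99]),4),np.round(np.percentile(W[m][:,2],[1,99]),3),np.round(np.percentile(Y[m],[1,99]),3))
    m=(X>.06)&(X<.25)&(abs(Y)<.14)&(W[...,2]>.015)&(W[...,2]<.4)
    print("behind X beyond hood", np.round(np.percentile(X[m],[99]),3), [(k,int(((X>.11+.02*k)&(X<.13+.02*k)&m).sum())) for k in range(7)])
E
```

```text
t 26.3667 pos [0.4979 0.1322 0.2537] q [ 0.651 -0.18  -0.084 -0.    -1.67   1.203] gap -0.0002277004413282661 F [-0.2  0.4  0.7]
[[ 0.96   0.279 -0.002]
 [ 0.279 -0.96  -0.002]
 [-0.003  0.001 -1.   ]]
scene 58
top z [0.0894 0.0966 0.1018] [0.54341739 0.14296598 0.09622596]
hood X,Z pct [0.0499 0.0883 0.1049] [0.101 0.212] [-0.064  0.063]
behind X beyond hood [0.249] [(0, 0), (1, 0), (2, 0), (3, 1), (4, 78), (5, 230), (6, 520)]
side 83
top z [0.09   0.1012 0.1043] [0.54371733 0.15078661 0.09928379]
hood X,Z pct [0.0472 0.0802 0.1059] [0.102 0.215] [-0.061  0.064]
behind X beyond hood [0.249] [(0, 0), (1, 0), (2, 0), (3, 358), (4, 925), (5, 614), (6, 781)]
wrist 363
top z [0.1009 0.1031 0.1044] [0.54499672 0.14715124 0.10282357]
hood X,Z pct [0.0561 0.0577 0.0645] [0.1   0.132] [-0.06   0.062]
behind X beyond hood [0.071] [(0, 0), (1, 0), (2, 0), (3, 0), (4, 0), (5, 0), (6, 0)]
```

The vial is seated: its top is at z≈0.102, as it should be. The hood stands upright with its back face at local x=0.105. I go over it to behind.

Call:
step_arm --rows '[[[15, 0, 0], [0, 0, 0], -1], [[30, 0, 0], [0, 0, 0], -1], [[35, 0, 0], [0, 0, 0], -1], [[35, 0, 0], [0, 0, 0], -1], [[35, 0, 0], [0, 0, 0], -1], [[35, 0, 0], [0, 0, 0], -1], [[17, 0, 0], [0, 0, 0], -1], [[0, 0, 0], [0, 0, 0], -1]]'

```text
clock: 27.18
position: [0.694, 0.1892, 0.2502]
ee_rot: [0.001, 0.99, 0.141, -0.003]
contact_force: [0.8, 0.1, -0.4]
finger_gap: -0.0002
gripper_force: 0.0
```

Call:
step_arm --rows '[[[0, 0, 0], [0, 0, 0], -1], [[0, 0, 0], [0, 0, 0], -1], [[0, 0, 0], [0, 0, 0], -1], [[0, 0, 0], [0, 0, 0], -1], [[0, 0, 0], [0, 0, 0], -1], [[0, 0, 0], [0, 0, 0], -1], [[0, 0, 0], [0, 0, 0], -1], [[0, 0, 0], [0, 0, 0], -1]]'

```text
clock: 27.85
position: [0.6916, 0.1887, 0.2553]
ee_rot: [-0.0, 0.99, 0.141, 0.0]
contact_force: [0.2, 0.2, 0.0]
finger_gap: -0.0
gripper_force: 0.0
```

```bash
python3 - <<'E'
from h import *
to([.690,.1875,.19])
E
```

```text
t 27.85 pos [0.6916 0.1887 0.2553] q [ 0.544  0.366  0.502  0.    -1.706  1.31 ] gap -1.2573519939651798e-05 F [0.2 0.2 0. ]
[[ 0.96  0.28  0.  ]
 [ 0.28 -0.96  0.  ]
 [ 0.   -0.   -1.  ]]
tool shift mm [-1.9  0.7 65.3] yaw_x deg 16.2
```

Call:
step_arm --rows '[[[0, 0, 10], [0, 0, 0], -1], [[0, 0, 20], [0, 0, 0], -1], [[0, 0, 20], [0, 0, 0], -1], [[0, 0, 15], [0, 0, 0], -1], [[-2, 0, 0], [0, 0, 0], -1], [[-3, 0, 0], [0, 0, 0], -1], [[-3, 0, 0], [0, 0, 0], -1], [[0, 0, 0], [0, 0, 0], -1]]'

```text
clock: 28.52
position: [0.6844, 0.1866, 0.1921]
ee_rot: [-0.0, 0.99, 0.141, 0.002]
contact_force: [1.3, 0.3, -1.7]
finger_gap: 0.0
gripper_force: 0.7
```

Call:
step_arm --rows '[[[-4, 0, -0.5], [0, 0, 0], -1], [[-5, 0, -0.5], [0, 0, 0], -1], [[-6, 0, -0.5], [0, 0, 0], -1], [[-6, 0, -0.5], [0, 0, 0], -1], [[-6, 0, -0.5], [0, 0, 0], -1], [[-6, 0, 0], [0, 0, 0], -1], [[-5, 0, 0], [0, 0, 0], -1], [[-5, 0, 0], [0, 0, 0], -1]]'

```text
clock: 29.18
position: [0.6423, 0.1743, 0.193]
ee_rot: [0.0, 0.99, 0.141, 0.0]
contact_force: [3.9, 1.2, 6.2]
finger_gap: 0.0
gripper_force: 2.5
```

Call:
step_arm --rows '[[[-4, 0, 0], [0, 0, 0], -1], [[-4, 0, 0], [0, 0, 0], -1], [[-4, 0, 0], [0, 0, 0], -1], [[-5, 0, 0.5], [0, 0, 0], -1], [[-5, 0, 0.5], [0, 0, 0], -1], [[-5, 0, 0.5], [0, 0, 0], -1], [[-4, 0, 0.5], [0, 0, 0], -1], [[-4, 0, 1], [0, 0, 0], -1]]'

```text
clock: 29.85
position: [0.6085, 0.1645, 0.1886]
ee_rot: [0.0, 0.99, 0.141, -0.001]
contact_force: [2.7, 0.7, 1.3]
finger_gap: 0.0001
gripper_force: 1.5
```

Call:
step_arm --rows '[[[-4, 0, 1], [0, 0, 0], -1], [[-4, 0, 1], [0, 0, 0], -1], [[-4, 0, 1], [0, 0, 0], -1], [[-5, 0, 1.5], [0, 0, 0], -1], [[-5, 0, 1.5], [0, 0, 0], -1], [[-4, 0, 2], [0, 0, 0], -1], [[-4, 0, 2], [0, 0, 0], -1], [[-4, 0, 2], [0, 0, 0], -1]]'

```text
clock: 30.52
position: [0.5762, 0.1551, 0.1775]
ee_rot: [0.0, 0.99, 0.141, 0.0]
contact_force: [3.5, 1.2, 1.4]
finger_gap: 0.0001
gripper_force: 1.5
```

Call:
step_arm --rows '[[[-4, 0, 2], [0, 0, 0], -1], [[-4, 0, 2], [0, 0, 0], -1], [[-4, 0, 3], [0, 0, 0], -1], [[-4, 0, 3], [0, 0, 0], -1], [[-4, 0, 3], [0, 0, 0], -1], [[-4, 0, 3], [0, 0, 0], -1], [[-4, 0, 3], [0, 0, 0], -1], [[-4, 0, 3], [0, 0, 0], -1]]'

```text
clock: 31.18
position: [0.5455, 0.1461, 0.1553]
ee_rot: [0.0, 0.99, 0.141, 0.0]
contact_force: [2.1, 0.7, 2.7]
finger_gap: -0.0
gripper_force: 1.5
```

Call:
step_arm --rows '[[[-3, 0, 2.5], [0, 0, 0], -1], [[-3, 0, 2.5], [0, 0, 0], -1], [[-3, 0, 2.5], [0, 0, 0], -1], [[-3, 0, 2.5], [0, 0, 0], -1], [[-3, 0, 2.5], [0, 0, 0], -1], [[-3, 0, 2], [0, 0, 0], -1], [[-3, 0, 2], [0, 0, 0], -1], [[-3, 0, 2], [0, 0, 0], -1]]'

```text
clock: 31.85
position: [0.5225, 0.1394, 0.1368]
ee_rot: [0.0, 0.99, 0.141, -0.0]
contact_force: [1.6, 0.4, 3.4]
finger_gap: -0.0
gripper_force: 1.4
```

Call:
step_arm --rows '[[[0, 0, 2], [0, 0, 0], -1], [[0, 0, 2], [0, 0, 0], -1], [[0, 0, 1.5], [0, 0, 0], -1], [[0, 0, 1.5], [0, 0, 0], -1], [[0, 0, 1], [0, 0, 0], -1], [[0, 0, 1], [0, 0, 0], -1], [[0, 0, 1], [0, 0, 0], -1], [[0, 0, 0], [0, 0, 0], -1]]'

```text
clock: 32.52
position: [0.5225, 0.1393, 0.1266]
ee_rot: [0.0, 0.99, 0.141, -0.001]
contact_force: [-2.9, -1.3, 4.8]
finger_gap: 0.0001
gripper_force: 2.3
```

Call:
step_arm --rows '[[[0, 0, 1], [0, 0, 0], -1], [[0, 0, 1], [0, 0, 0], -1], [[0, 0, 1], [0, 0, 0], -1], [[0, 0, 1], [0, 0, 0], -1], [[0, 0, 0.5], [0, 0, 0], -1], [[0, 0, 0.5], [0, 0, 0], -1], [[0, 0, 0], [0, 0, 0], -1], [[0, 0, 0], [0, 0, 0], -1]]'

```text
clock: 33.18
position: [0.5226, 0.1394, 0.1221]
ee_rot: [0.0, 0.99, 0.141, -0.0]
contact_force: [-4.0, -1.2, 5.5]
finger_gap: 0.0
gripper_force: 2.8
```

Call:
step_arm --rows '[[[0, 0, 0.4], [0, 0, 0], -1], [[0, 0, 0.4], [0, 0, 0], -1], [[0, 0, 0.4], [0, 0, 0], -1], [[0, 0, 0], [0, 0, 0], -1], [[0, 0, 0], [0, 0, 0], -1], [[0, 0, 0], [0, 0, 0], -1], [[0, 0, 0], [0, 0, 0], -1], [[0, 0, 0], [0, 0, 0], -1]]'

```text
clock: 33.85
position: [0.5226, 0.1394, 0.1209]
ee_rot: [0.0, 0.99, 0.141, -0.0]
contact_force: [-3.3, -0.9, 5.1]
finger_gap: 0.0002
gripper_force: 2.7
```

Call:
step_arm --rows '[[[0, 0, 0.4], [0, 0, 0], -1], [[0, 0, 0.4], [0, 0, 0], -1], [[0, 0, 0.4], [0, 0, 0], -1], [[0, 0, 0], [0, 0, 0], -1], [[0, 0, 0], [0, 0, 0], -1], [[0, 0, 0], [0, 0, 0], -1], [[0, 0, 0], [0, 0, 0], -1], [[0, 0, 0], [0, 0, 0], -1]]'

```text
clock: 34.52
position: [0.5227, 0.1394, 0.1197]
ee_rot: [0.0, 0.99, 0.141, -0.0]
contact_force: [-2.6, -1.6, 5.7]
finger_gap: -0.0002
gripper_force: 2.6
```

Call:
step_arm --rows '[[[0, 0, 0.4], [0, 0, 0], -1], [[0, 0, 0.4], [0, 0, 0], -1], [[0, 0, 0.4], [0, 0, 0], -1], [[0, 0, 0], [0, 0, 0], -1], [[0, 0, 0], [0, 0, 0], -1], [[0, 0, 0], [0, 0, 0], -1], [[0, 0, 0], [0, 0, 0], -1], [[0, 0, 0], [0, 0, 0], -1]]'

```text
clock: 35.18
position: [0.5227, 0.1394, 0.1185]
ee_rot: [0.0, 0.99, 0.141, -0.0]
contact_force: [-3.3, -0.4, 5.5]
finger_gap: -0.0001
gripper_force: 2.6
```

Call:
step_arm --rows '[[[0, 0, 0.4], [0, 0, 0], -1], [[0, 0, 0.4], [0, 0, 0], -1], [[0, 0, 0.4], [0, 0, 0], -1], [[0, 0, 0], [0, 0, 0], -1], [[0, 0, 0], [0, 0, 0], -1], [[0, 0, 0], [0, 0, 0], -1], [[0, 0, 0], [0, 0, 0], -1], [[0, 0, 0], [0, 0, 0], -1]]'

```text
clock: 35.85
position: [0.5227, 0.1394, 0.1173]
ee_rot: [0.0, 0.99, 0.141, -0.0]
contact_force: [-3.3, -0.4, 4.6]
finger_gap: -0.0001
gripper_force: 2.6
```

Call:
step_arm --rows '[[[0, 0, 0.4], [0, 0, 0], -1], [[0, 0, 0.4], [0, 0, 0], -1], [[0, 0, 0.4], [0, 0, 0], -1], [[0, 0, 0], [0, 0, 0], -1], [[0, 0, 0], [0, 0, 0], -1], [[0, 0, 0], [0, 0, 0], -1], [[0, 0, 0], [0, 0, 0], -1], [[0, 0, 0], [0, 0, 0], -1]]'

```text
clock: 36.52
position: [0.5227, 0.1394, 0.1161]
ee_rot: [0.0, 0.99, 0.141, -0.0]
contact_force: [-2.8, -2.2, 5.0]
finger_gap: -0.0001
gripper_force: 2.5
```

Call:
step_arm --rows '[[[0, 0, 0.4], [0, 0, 0], -1], [[0, 0, 0.4], [0, 0, 0], -1], [[0, 0, 0.4], [0, 0, 0], -1], [[0, 0, 0], [0, 0, 0], -1], [[0, 0, 0], [0, 0, 0], -1], [[0, 0, 0], [0, 0, 0], -1], [[0, 0, 0], [0, 0, 0], -1], [[0, 0, 0], [0, 0, 0], -1]]'

```text
clock: 37.18
position: [0.5227, 0.1394, 0.1148]
ee_rot: [0.0, 0.99, 0.141, -0.0]
contact_force: [-3.5, -1.2, 5.3]
finger_gap: -0.0
gripper_force: 2.5
```

Call:
step_arm --rows '[[[0, 0, 0.4], [0, 0, 0], -1], [[0, 0, 0.4], [0, 0, 0], -1], [[0, 0, 0.4], [0, 0, 0], -1], [[0, 0, 0], [0, 0, 0], -1], [[0, 0, 0], [0, 0, 0], -1], [[0, 0, 0], [0, 0, 0], -1], [[0, 0, 0], [0, 0, 0], -1], [[0, 0, 0], [0, 0, 0], -1]]'

```text
clock: 37.85
position: [0.5227, 0.1394, 0.1136]
ee_rot: [0.0, 0.99, 0.141, -0.0]
contact_force: [-4.0, -0.7, 5.3]
finger_gap: 0.0003
gripper_force: 2.5
```

Call:
step_arm --rows '[[[0, 0, 0.4], [0, 0, 0], -1], [[0, 0, 0.4], [0, 0, 0], -1], [[0, 0, 0.4], [0, 0, 0], -1], [[0, 0, 0], [0, 0, 0], -1], [[0, 0, 0], [0, 0, 0], -1], [[0, 0, 0], [0, 0, 0], -1], [[0, 0, 0], [0, 0, 0], -1], [[0, 0, 0], [0, 0, 0], -1]]'

```text
clock: 38.52
position: [0.5227, 0.1394, 0.1124]
ee_rot: [0.0, 0.99, 0.141, -0.0]
contact_force: [-3.6, -1.6, 5.8]
finger_gap: 0.0
gripper_force: 2.5
```

Call:
step_arm --rows '[[[0, 0, 0.4], [0, 0, 0], -1], [[0, 0, 0.4], [0, 0, 0], -1], [[0, 0, 0.2], [0, 0, 0], -1], [[0, 0, 0], [0, 0, 0], -1], [[0, 0, 0], [0, 0, 0], -1], [[0, 0, 0], [0, 0, 0], -1], [[0, 0, 0], [0, 0, 0], -1], [[0, 0, 0], [0, 0, 0], -1]]'

```text
clock: 39.18
position: [0.5227, 0.1394, 0.1118]
ee_rot: [0.0, 0.99, 0.141, -0.0]
contact_force: [-5.0, -2.1, 5.9]
finger_gap: 0.0003
gripper_force: 3.3
```

Call:
step_arm --rows '[[[0, 0, 0.3], [0, 0, 0], -1], [[0, 0, 0.3], [0, 0, 0], -1], [[0, 0, 0.2], [0, 0, 0], -1], [[0, 0, 0], [0, 0, 0], -1], [[0, 0, 0], [0, 0, 0], -1], [[0, 0, 0], [0, 0, 0], -1], [[0, 0, 0], [0, 0, 0], -1], [[0, 0, 0], [0, 0, 0], -1]]'

```text
clock: 39.85
position: [0.5226, 0.1393, 0.1114]
ee_rot: [0.0, 0.99, 0.141, -0.0]
contact_force: [-6.3, -1.0, 9.1]
finger_gap: 0.0
gripper_force: 4.5
```

Call:
step_arm --rows '[[[0, 0, 0.2], [0, 0, 0], -1], [[0, 0, 0.1], [0, 0, 0], -1], [[0, 0, 0], [0, 0, 0], -1], [[0, 0, 0], [0, 0, 0], -1], [[0, 0, 0], [0, 0, 0], -1], [[0, 0, 0], [0, 0, 0], -1], [[0, 0, 0], [0, 0, 0], -1], [[0, 0, 0], [0, 0, 0], -1]]'

```text
clock: 40.52
position: [0.5226, 0.1394, 0.1113]
ee_rot: [0.0, 0.99, 0.141, -0.0]
contact_force: [-6.2, -2.1, 10.1]
finger_gap: -0.0
gripper_force: 4.9
```

Call:
step_arm --rows '[[[0, 0, -2], [0, 0, 0], -1], [[0, 0, -5], [0, 0, 0], -1], [[0, 0, -15], [0, 0, 0], -1], [[0, 0, -30], [0, 0, 0], -1], [[-10, 0, -30], [0, 0, 0], -1], [[-30, 0, -20], [0, 0, 0], -1], [[-30, 0, 0], [0, 0, 0], -1], [[-30, 0, 0], [0, 0, 0], -1]]'

```text
clock: 41.18
position: [0.4264, 0.1117, 0.213]
ee_rot: [-0.001, 0.99, 0.141, 0.001]
contact_force: [-0.4, 0.2, 0.6]
finger_gap: 0.0001
gripper_force: 0.0
```

Call:
step_arm --rows '[[[0, 0, 0], [0, 0, 0], -1], [[0, 0, 0], [0, 0, 0], -1], [[0, 0, 0], [0, 0, 0], -1], [[0, 0, 0], [0, 0, 0], -1], [[0, 0, 0], [0, 0, 0], -1], [[0, 0, 0], [0, 0, 0], -1], [[0, 0, 0], [0, 0, 0], -1], [[0, 0, 0], [0, 0, 0], -1]]'

```text
clock: 41.85
position: [0.427, 0.1116, 0.212]
ee_rot: [0.0, 0.99, 0.141, -0.0]
contact_force: [-0.5, 0.1, -0.2]
finger_gap: 0.0002
gripper_force: 0.0
```

```bash
python3 - <<'E'
from h import *
s,r=st()
for n in["scene","side"]:
    p=optics.capture(n);W=cloud(p)
    X=(W[...,0]-.571)*.9605+(W[...,1]-.153)*.2783; Y=-(W[...,0]-.571)*.2783+(W[...,1]-.153)*.9605
    m=(abs(X)<.06)&(abs(Y)<.055)&(W[...,2]>.085)&(W[...,2]<.25); A=np.c_[X[m],Y[m],np.ones(m.sum())]
    print(n,m.sum(),np.round(np.linalg.lstsq(A,W[m][:,2],rcond=None)[0],4),np.percentile(W[m][:,2],[5,95]))
E
```

```text
t 41.85 pos [0.427  0.1116 0.212 ] q [ 0.717 -0.397 -0.332  0.    -1.637  1.137] gap 0.0002301250163712149 F [-0.5  0.1 -0.2]
[[ 0.96   0.279 -0.001]
 [ 0.279 -0.96  -0.001]
 [-0.001  0.    -1.   ]]
scene 779 [-0.0126  0.0017  0.122 ] [0.12062824 0.12451502]
side 2723 [-0.0121 -0.0069  0.1233] [0.1212642  0.12590122]
```

```bash
python3 -c "
from cell import env
print(env.hand_in())"
```

```text
the job is handed in; nothing more can be done
None
```

I handed the job in at about 42 s of the 72 s limit: the capped vial is fully down in the well, the hood stayed shut when I let go, and I never touched the two short vials; `env.hand_in()` returned no verdict.

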